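Close the forge blower's air filter

ROBOT

A 7-joint arm with a two-finger parallel gripper is mounted at the origin on the work surface. World frame = base frame: x ahead of the robot, y to its left, z up, the work surface at z = 0. Lengths are in m, angles in rad, forces in N, time in s.
With the tool pointing down it reaches from about 0.4 to 0.875 m from the base axis. Payload 19.3 kg.
Tool frame: the origin (TCP) lies at the very end of the fingers, on their centre line; the grasp point (between the pads) lies bot.grasp_offset behind it (bot.grasp_offset is the distance from the TCP to the grasp point, in m); z points along the fingers, y is the direction in which the jaws open and shut (so a half turn about z gives the same grasp; the last joint's range is limited). The gripper opens to 85 mm and grips with 20 to 120 N. Pads are 22 mm wide; open, the fingers measure 114 mm over their backs; the gripper's body (76 mm by 85 mm) begins 54 mm behind the grasp point. The pads swing forward as they close: fully open they stand 13 mm farther back than shut.
Start: joints at [-1.319, 0.521, -0.036, 1.599, 0.021, 1.021, -0.113], TCP at [0.198, 0.593, 0.231] pointing down, gripper open.
Joint ranges: [-2.91, 2.91], [-0.3, 2.13], [-1.5, 1.42], [0.17, 2.43], [-1.26, 4.41], [0.16, 1.93], [-2.52, 2.52]. Speed limits (rad/s): [1.89, 1.89, 2.39, 2.39, 3.01, 3.01, 3.01].

INTERFACE

Orientations are given as [roll, pitch, yaw] about the fixed x, y, z axes, in that order (R = Rz(yaw) Ry(pitch) Rx(roll)).
In Python, from workcell import bot gives the robot as it stands. The module is installed in compiled form; this text tells all that it offers.
- The arm moves only by the shell command python3 -m handwheel 'ROWS' [OPENING] [FORCE]. ROWS is JSON, a list of rows, each a list of 6 numbers: the shift along the tool's x, y, z as a fraction of full scale, then the turn, a rotation vector about the tool's x, y, z as a fraction of full scale. In form: [[x, y, z, rx, ry, rz], ...]. A call has 1 to 8 rows; each row shifts and turns the commanded pose from where the row before left it, along the tool's axes as they then stand; what a row does not reach is not made up. Full scale, the value 1, is 0.025 m for a shift and 360 degrees for a turn. A row lasts 1/8 s, in which the tool goes at most 62.5 mm and 10.7 degrees, less where a joint would pass 70% of its speed; a pose out of reach is approached as far as the arm can. A call with a number of a shift or a turn outside -1 to 1 is refused whole. A call with a gripper value outside its range is refused whole. OPENING is the closure, from -1 (fully open) to 1 (shut), set as the call begins (- or left out, the last holds). The fingers move at their own pace and stop on an object; FORCE is the grip in N (left out, the last holds). Time passes only in rows, so rows that do not move let the fingers close. It gives the time, the measured TCP pose, the force and the opening at its end, in the units of the state.
- bot.observe(): the state, without advancing time (a new reading comes with each control period).
- bot.grab_frame(name): name is "scene" or "top" or "wrist"; returns a dict with "pixels" (480x640x3 uint8, blue, green, red), "vertical_fov" (degrees; the focal length in pixels is half the picture's height over the tangent of half this angle, whatever the lens; pixels are square), "cx", "cy" (the principal point, pixels), "D" ([k1, k2, p1, p2, k3] as OpenCV has them; the pictures are not rectified), "R" (3x3) and "t" (3): a world point X has camera coordinates R X + t. Camera axes: x right, y down, z forward; pixel columns grow to the right and rows downward; lengths in m; the calibration is good to about 2 mm. A picture is of the moment at which its call begins. There is no depth.
- bot.job_done(): hands the job in, once; it reports no verdict.
Trained networks look in a picture, given as the dict that the camera call returned (one of the last four; its "shot" number tells which), for a name from the list of things; names that differ only in an ending like _2 or _b are one class to them, and where a whole thing is asked for, a point or a joint stands for the part that bears it (a point fixed in the world has none). Each returns a list of dicts, best first, with "score" (0 to 1); they miss things now and then, are a little off and sometimes report something else, mostly with a low value. They report only what shows in the picture. A call takes as long as a camera call.
- bot.trace(picture, thing): "region" (480x640 bool, what is visible of it) and "point" ([column, row] in pixels, amid what is visible of it).
The state is a dict: "clock": time; "qpos": joint angles; "qd": joint speeds; "joint_efforts": joint torques, N m; "position": TCP position; "tool_rot": TCP orientation; "force": force on the tool from outside, world axes, zero at the start; "moment": the same for the moment, N m; "grip_width": finger opening in m.
Only numpy, scipy, OpenCV 4.12 (cv2) and the standard library are available. Lean on these libraries where they do the work, as an engineer would, in place of code of your own. Each camera call takes 0.05 s, during which the arm holds its last target.

TASK

Close the forge blower's air filter: seat the loose steel cover squarely on the leaning filter canister, over its centre stud, and spin the cover's captive wing nut down clockwise until it is snug and clamps the cover. Leave the hammer, the tongs and the tin where they lie.

Things in the scene. Friction and masses are not known exactly. Their poses are not given: they have to be found in the camera images.
- blower: Forge blower, fixed. Origin on the bench straight below the rim's centre; z up. Its drum (lying on its side, 216 mm across, 230 mm high) and motor stand on the y side, from 115 mm to 360 mm away, its outlet points to x. A pipe elbow carries the filter canister, which leans 30 degrees to -y, away from the drum
- rim (a point): Centre of the flat open top of the filter canister: grey painted steel drum, 132 mm across, 90 mm deep, paper element inside, seal and element flush with the rim; 227 mm above the bench. z points out along the stud, 30 degrees from vertical; x is level
- stud_tip (a point): Rounded end of the canister's centre stud, 19.5 mm proud of the rim, axes as the rim's. Stud 21 mm across, with a coarse two-start right-hand round thread, 17.6 mm per turn (2.8 mm per rad); its two ridges end 4.5 mm below the tip, on the x and -x sides
- lid_seat (a point): Cover: round steel lid, 147 mm across, about 0.35 kg, its 10 mm skirt fits over the rim with 3 mm clearance all round; 25 mm hole for the stud. Point: centre of the underside of its plate, the face that lies on the rim; z out of the cover. At first it lies on the bench, nut up, this point 10 mm above the bench. Home: this point at the rim's centre (2 to 3 mm play), z along the stud
- wing_grip (a point): Middle of the wings of the cast-iron wing nut (0.2 kg) captive in the cover; lift the cover by it. x along the wings, z up the nut's axis. The wings are one blade 84 mm long, 12.5 mm thick, flat-sided, from 21 mm below this point to 8.5 mm above (round ears: 15.5). The hub below is 33 mm across, its top 18.5 mm below this point. This point is 46 mm + lift above lid_seat
- wingnut: The same wing nut; origin at the centre of the hub's foot, 40.5 mm below wing_grip, same axes. Blind bore 23 mm across; the two threads inside begin below the two wings. Right-hand: clockwise, looking at the cover from outside, drives it down the stud. It turns almost freely in the cover, without end stops; the cover may turn along, which does not matter
- lift (a joint): How far the nut stands up off the cover, m: 0 down on it, 0.012 fully up (cover hanging from the nut). It slides freely. On the seated cover it rests on the thread at 0.004 to 0.009. Wings turned clockwise from the rim's x or -x by A rad: it enters the thread at A = 0 to 1, lift is about 0.0028 (3.25 - A) (1 mm play), 0 at 3.25; slack to 3.6, tight at 3.8 to 4.2 (0.1 to 0.4 N m); then self-locking
- stud: The stud, fixed in the canister; origin at the rim's centre, axes as the rim's
- hammer: Bystander: smith's hammer with a wooden handle, 300 mm long, lying on the bench beyond the cover
- tongs: Bystander: dark steel forge tongs, 350 mm long, lying on the bench to the robot's right
- tin: Bystander: plain metal tin, 76 mm across, 85 mm tall, standing beyond the canister; origin at the centre of its underside

How it is judged:
At the end, for the whole second after the job is handed in: The cover lies flat on the canister's rim (within 2 mm in height, 4 mm sideways and 2 degrees), the wing nut is all the way down on it (lift under 1 mm) and snug (it pulls on the stud's thread with more than 8 N by itself), and is at rest (horizontal distance between lid_seat and rim below 0.004 m and z of lid_seat in the frame of rim between -0.002 and 0.002 m and angle between the z axis of lid_seat and the z axis of rim, either way round below 0.035 rad and value of joint lift below 0.001 m and contact force between wingnut and stud above 8 N and angular speed of wingnut below 0.1 rad/s); the robot touches nothing.
It fails at once if the hammer is moved more than 30 mm (distance of hammer from where it was at the start of the episode above 0.03 m).
It fails at once if the tongs are moved more than 30 mm (distance of tongs from where it was at the start of the episode above 0.03 m).
It fails at once if the tin is moved more than 30 mm (distance of tin from where it was at the start of the episode above 0.03 m).
It also fails if it takes over 54 s, if anything falls off the work surface, if the arm or the gripper's body presses on something with over 40 N, if the wrist force passes 120 N, or if a joint passes its speed limit or range.

## Working session

There is one attempt and no reset: what is moved stays moved. The work goes in short steps, Python scripts to look and compute and a shell command to move; the robot and the scene stay as the last step left them, time stands still between calls to the robot, and variables do not carry over. Pictures are saved under pics/ and viewed, and the job is handed in when it is done.

```bash
mkdir -p pics
cat > h.py <<'E'
import numpy as np, cv2
from workcell import bot
def K(f):
    fl=240/np.tan(np.radians(f["vertical_fov"])/2)
    return np.array([[fl,0,f["cx"]],[0,fl,f["cy"]],[0,0,1.]])
def proj(f,X):
    p,_=cv2.projectPoints(np.atleast_2d(np.array(X,float)),cv2.Rodrigues(np.array(f["R"]))[0],np.array(f["t"],float),K(f),np.array(f["D"],float))
    return p.reshape(-1,2)
def ray(f,px):
    u=cv2.undistortPoints(np.array([[px]],float),K(f),np.array(f["D"],float)).reshape(2)
    R=np.array(f["R"]);d=R.T@np.array([u[0],u[1],1]);c=-R.T@np.array(f["t"])
    return c,d/np.linalg.norm(d)
def onz(f,px,z):
    c,d=ray(f,px);return c+d*(z-c[2])/d[2]
E
python3 - <<'E'
from h import *
s=bot.observe();print({k:np.round(v,3) for k,v in s.items()},bot.grasp_offset)
for n in["scene","top","wrist"]:
    f=bot.grab_frame(n);cv2.imwrite(f"pics/{n}0.png",f["pixels"]);print(n,np.round(-np.array(f["R"]).T@f["t"],3),f["vertical_fov"])
    for t in["lid_seat","wingnut","blower","stud","hammer","tongs","tin"]:
        r=bot.trace(f,t)
        print(t,[(round(a["score"],2),np.round(a["point"],1).tolist(),int(a["region"].sum())) for a in r[:2]])
E
```

```text
{'clock': np.float64(0.0), 'qpos': array([-1.319,  0.522, -0.036,  1.6  ,  0.021,  1.021, -0.113]), 'qd': array([-0.001, -0.   ,  0.   , -0.001,  0.001, -0.   ,  0.001]), 'joint_efforts': array([-0.0000e+00, -9.2712e+01,  1.9790e+00, -3.6995e+01,  1.8000e-02,
        8.0000e-03, -0.0000e+00]), 'position': array([0.198, 0.593, 0.231]), 'tool_rot': array([-3.14,  0.  ,  2.82]), 'force': array([ 0.425, -0.132, -0.516]), 'moment': array([ 0.012, -0.024,  0.087]), 'grip_width': np.float64(0.085)} 0.0187
scene [ 1.155 -0.723  0.902] 48.33779237105267
lid_seat [(0.64, [319.4, 282.8], 2536), (0.46, [321.1, 272.2], 500)]
wingnut []
blower [(0.66, [484.5, 179.8], 14883)]
stud [(0.6, [324.6, 271.3], 553), (0.46, [418.0, 152.4], 69)]
hammer [(0.87, [361.8, 351.8], 2323)]
tongs [(0.81, [178.4, 306.6], 1707)]
tin [(0.75, [416.9, 287.0], 1609)]
top [ 0.338 -0.198  1.171] 56.725801310086226
lid_seat [(0.94, [324.6, 271.1], 2321)]
wingnut [(0.57, [324.5, 270.6], 238)]
blower [(0.81, [143.3, 244.2], 15808)]
stud [(0.39, [193.2, 252.0], 54)]
hammer [(0.61, [343.9, 205.6], 1138)]
tongs [(0.63, [436.3, 333.8], 1321), (0.48, [322.4, 268.1], 282)]
tin [(0.92, [274.2, 208.6], 778), (0.38, [321.6, 266.7], 249)]
wrist [0.127 0.617 0.373] 67.10821685424881
lid_seat []
wingnut []
blower [(0.75, [119.4, 467.7], 1194)]
stud []
hammer []
tongs []
tin []
```

View pics/scene0.png

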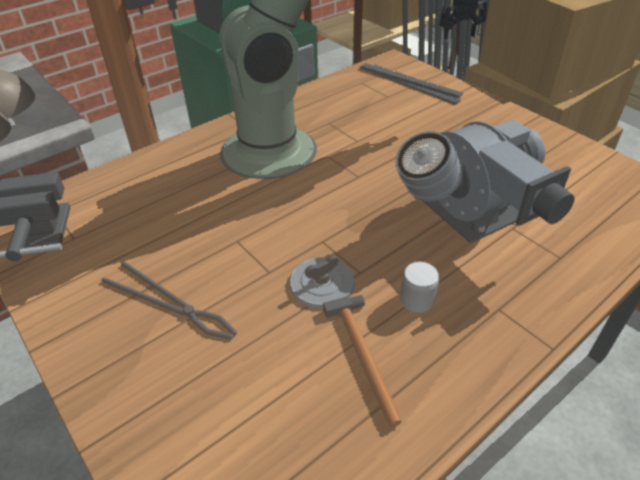

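View pics/top0.png

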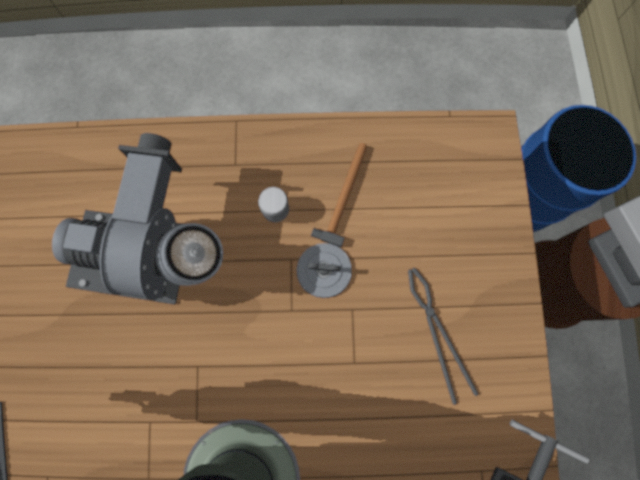

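View pics/wrist0.png

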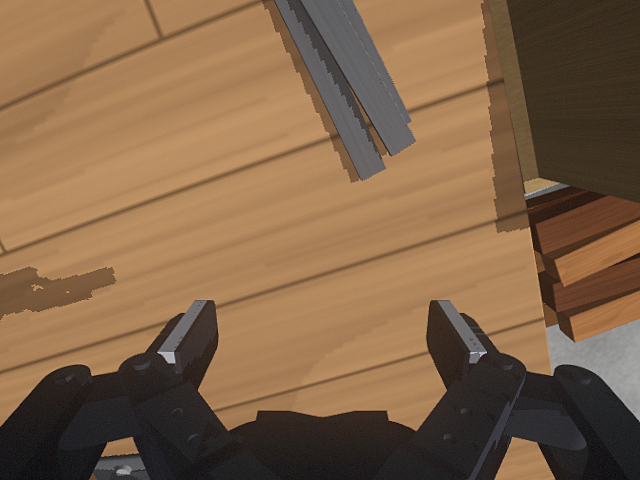

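Run:
```python
from h import *
f=bot.grab_frame("top");g=bot.grab_frame("scene")
a=f["pixels"];b=g["pixels"]
A=cv2.resize(a[190:310,140:240],None,fx=4,fy=4,interpolation=2);B=cv2.resize(a[230:310,290:370],None,fx=5,fy=5,interpolation=2)
A=cv2.resize(A,(400,480));B=cv2.resize(B,(400,400));B=cv2.copyMakeBorder(B,0,80,0,0,0)
cv2.imwrite("pics/c1.png",np.hstack([A,B]))
A=cv2.resize(b[120:220,385:485],(400,400),interpolation=2);B=cv2.resize(b[240:320,280:360],(400,400),interpolation=2)
cv2.imwrite("pics/c2.png",np.hstack([A,B]))
print("lid",onz(f,[324.6,271.1],.02),onz(g,[319.4,282.8],.02))
for nm,F in(("t",f),("s",g)):
    for n in["tin","hammer","tongs"]:
        print(n,onz(F,bot.trace(F,n)[0]["point"],.04))
    for r in bot.trace(F,"stud"): print("stud",r["score"],r["point"])
    for r in bot.trace(F,"wingnut"): print("wn",r["score"],r["point"])
ct,dt=ray(f,[193.2,252]);cs,ds=ray(g,[418,152.4])
M=np.stack([dt,-ds],1);x=np.linalg.lstsq(M,cs-ct,rcond=None)[0];print(ct+dt*x[0],cs+ds*x[1])
```

```text
lid [ 0.51516786 -0.21922368  0.02      ] [ 0.53034    -0.23304999  0.02      ]
tin [ 0.69226139 -0.09548333  0.04      ]
hammer [ 0.68233239 -0.26793078  0.04      ]
tongs [ 0.3136776 -0.501423   0.04     ]
stud 0.63 [193.7, 256.0]
wn 0.49 [324.9, 268.3]
tin [ 0.69160892 -0.1007172   0.04      ]
hammer [ 0.74098738 -0.29676908  0.04      ]
tongs [ 0.39340634 -0.52075014  0.04      ]
wn 0.6 [319.9, 271.9]
[0.53019237 0.06701128 0.23604885] [0.52373199 0.05861127 0.2323415 ]
```

```bash
ls pics
```

```text
c1.png
c2.png
scene0.png
top0.png
wrist0.png
```

View pics/c1.png

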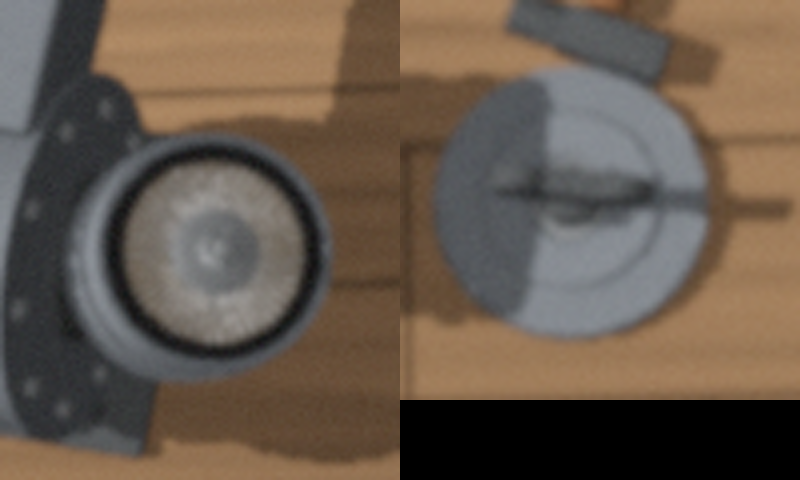

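View pics/c2.png

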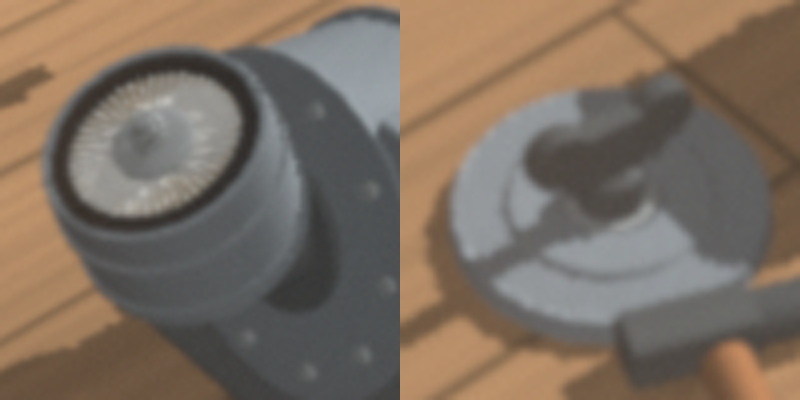

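```bash
cat > fit.py <<'E'
from h import *
from scipy.optimize import least_squares
def radial_edge(f,c,rmax,mode,n=72,r0=5):
    g=cv2.GaussianBlur(cv2.cvtColor(f["pixels"],cv2.COLOR_BGR2GRAY).astype(np.float32),(0,0),0.7)
    out=[]
    for a in np.linspace(0,2*np.pi,n,endpoint=False):
        rr=np.arange(r0,rmax,.25)
        p=cv2.remap(g,(c[0]+rr*np.cos(a)).astype(np.float32)[None],(c[1]+rr*np.sin(a)).astype(np.float32)[None],cv2.INTER_LINEAR)[0]
        d=np.gradient(p)
        i=np.argmin(d) if mode<0 else np.argmax(d)
        out.append([c[0]+rr[i]*np.cos(a),c[1]+rr[i]*np.sin(a)])
    return np.array(out)
def rot(yaw,tilt=np.radians(30)):
    Rz=cv2.Rodrigues(np.array([0,0,yaw]))[0];Rx=cv2.Rodrigues(np.array([tilt,0,0]))[0]
    return Rz@Rx   # +rot about x tips z to -y
def circ(c,R,r,n=180,h=0):
    t=np.linspace(0,2*np.pi,n)
    return np.array(c)+(R@np.stack([r*np.cos(t),r*np.sin(t),0*t+h])).T
def dist(P,pts):
    d=np.linalg.norm(P[:,None]-pts[None],axis=2)
    i=d.argmin(1);
    m=pts.mean(0)
    s=np.sign(np.linalg.norm(P-m,axis=1)-np.linalg.norm(pts[i]-m,axis=1))
    return s*d[np.arange(len(P)),i]
E
cat > rim.py <<'E'
from fit import *
f=bot.grab_frame("top");g=bot.grab_frame("scene")
Et=radial_edge(f,[193.5,252.5],34,-1,r0=15);Es=radial_edge(g,[423,157],34,-1,r0=14)
def res(p,full=False):
    x,y,yaw,r=p
    C=circ([x,y,.227],rot(yaw),r)
    return np.r_[dist(Et,proj(f,C)),dist(Es,proj(g,C))]
s=least_squares(res,[.53,.06,-.15,.055],loss="soft_l1",f_scale=.5,x_scale=[.01,.01,.1,.01],diff_step=1e-4)
print(s.x,np.median(abs(s.fun[:72])),np.median(abs(s.fun[72:])))
x,y,yaw,r=s.x
vis=[]
for F,E,c in((f,Et,(193,252)),(g,Es,(430,165))):
    im=F["pixels"][c[1]-50:c[1]+50,c[0]-50:c[0]+50];im=cv2.resize(im,(400,400),interpolation=2)
    for q,col in((proj(F,circ([x,y,.227],rot(yaw),r)),(0,0,255)),(proj(F,circ([x,y,.227],rot(yaw),.066)),(0,255,0)),(proj(F,circ([x,y,.227],rot(yaw),.066,h=-.09)),(255,0,0)),(proj(F,circ([x,y,.227],rot(yaw),.0105,h=.0150)),(255,255,0))):
        cv2.polylines(im,[np.int32((q-np.array(c)+50.5)*4)],False,col,1)
    for e in E: cv2.circle(im,tuple(np.int32((e-np.array(c)+50.5)*4)),2,(0,255,255),-1)
    vis.append(im)
cv2.imwrite("pics/rim.png",np.hstack(vis))
E
python3 rim.py
```

```text
[ 0.53136003  0.06843888 -0.19379425  0.04945465] 0.41545127075035077 0.7990783646433459
```

View pics/rim.png

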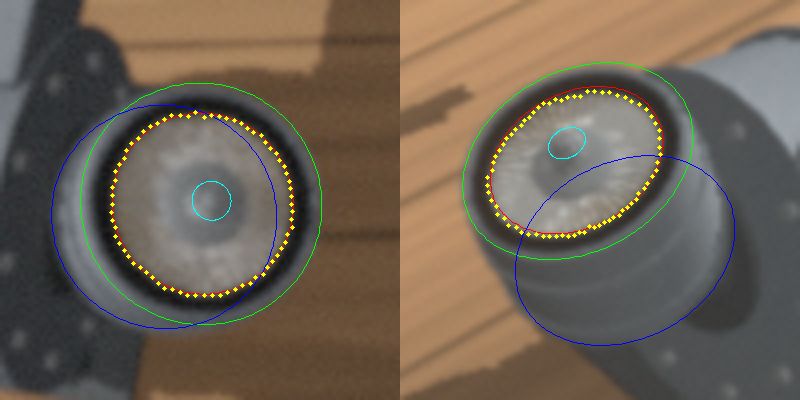

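```bash
python3 -m handwheel '[[0,0,-0.9,0,0,0.0284],[0,0,-0.9,0,0,0.0284],[0,0,-0.9,0,0,0.0284],[0,0,-0.9,0,0,0.0284],[0,0,-0.9,0,0,0.0284],[0,0,-0.9,0,0,0.0284],[-0.3,0.3,-0.5,0,0,0.0284],[-1,1,0,0,0,0]]' -- -1
python3 -m handwheel '[[-1,0.8,0,0,0,0],[-1,0.8,0,0,0,0],[-1,0.8,0,0,0,0],[-1,0.8,0,0,0,0],[-1,0.8,0,0,0,0],[-1,0.8,0,0,0,0],[-1,0.8,0,0,0,0],[-1,0.8,0,0,0,0]]'
```

```text
clock: 2.9
position: [0.439, 0.6817, 0.2312]
tool_rot: [-3.141, -0.0, 2.82]
force: [-0.4, -0.6, 0.5]
grip_width: 0.0854invalid input: not JSON, or not a number
```

```bash
python3 -m handwheel '[[0,0,-0.9,0,0,0.0284],[0,0,-0.9,0,0,0.0284],[0,0,-0.9,0,0,0.0284],[0,0,-0.9,0,0,0.0284],[0,0,-0.9,0,0,0.0284],[0,0,-0.9,0,0,0.0284],[-0.3,0,-0.5,0,0,0.0284],[-1,0,0,0,0,0]]'
```

```text
clock: 3.9
position: [0.4392, 0.6496, 0.3786]
tool_rot: [3.141, -0.0, 1.569]
force: [0.1, 1.1, -0.7]
grip_width: 0.0854
```

```bash
python3 -m handwheel '[[-1,0,0,0,0,0],[-1,0,0,0,0,0],[-1,0,0,0,0,0],[-1,0,0,0,0,0],[-1,0,0,0,0,0],[-1,0,0,0,0,0],[-1,0,0,0,0,0],[-1,0,0,0,0,0]]'
python3 -m handwheel '[[-1,0,0,0,0,0],[-1,0,0,0,0,0],[-1,0,0,0,0,0],[-1,0,0,0,0,0],[-1,0,0,0,0,0],[-1,0,0,0,0,0],[-1,0,0,0,0,0],[-1,0,0,0,0,0]]'
```

```text
clock: 4.9
position: [0.4392, 0.4482, 0.3788]
tool_rot: [-3.142, -0.0, 1.571]
force: [0.2, -0.3, 0.3]
grip_width: 0.0853
clock: 5.9
position: [0.4393, 0.2475, 0.3788]
tool_rot: [3.141, -0.0, 1.571]
force: [0.0, 0.7, 0.2]
grip_width: 0.0853
```

```bash
python3 -m handwheel '[[-1,0.3,0,0,0,0],[-1,0.3,0,0,0,0],[-1,0.3,0,0,0,0],[-1,0.3,0,0,0,0],[-1,0.3,0,0,0,0],[-1,0.3,0,0,0,0],[-1,0.3,0,0,0,0],[-1,0.3,0,0,0,0]]'
python3 - <<'E'
from h import *
f=bot.grab_frame("wrist");cv2.imwrite("pics/w1.png",f["pixels"]);print(np.round(-np.array(f["R"]).T@f["t"],3),np.round(f["R"][2],3))
np.save("w1.npy",f,allow_pickle=True)
print(proj(f,[[.531,.068,.227]]))
E
```

```text
clock: 6.9
position: [0.4992, 0.0475, 0.3789]
tool_rot: [3.142, -0.0, 1.571]
force: [1.1, 0.5, -0.0]
grip_width: 0.0853
[0.5   0.122 0.521] [ 0.001 -0.294 -0.956]
[[359.14855955 194.83113865]]
```

View pics/w1.png

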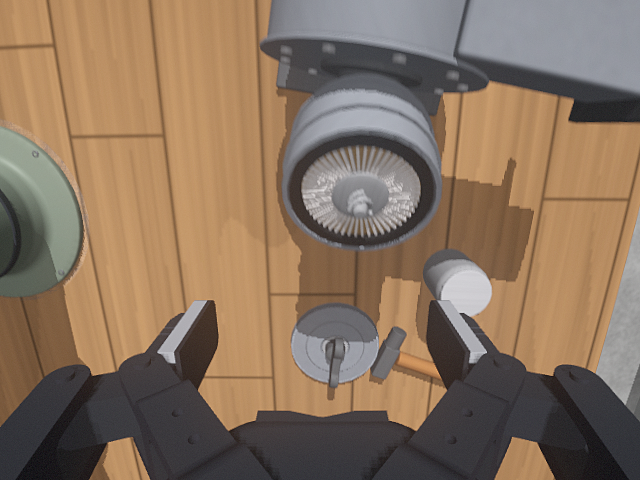

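```bash
cat > rimw.py <<'E'
from fit import *
import sys
f=np.load("w1.npy",allow_pickle=True).item()
E=radial_edge(f,[361,192],72,-1,r0=40)
def model(p,h=0,r=None): 
    return proj(f,circ([p[0],p[1],.227],rot(p[2]),p[3] if r is None else r,h=h))
s=least_squares(lambda p:dist(E,model(p)),[.53,.068,-.19,.0495],loss="soft_l1",f_scale=.5,x_scale=[.01,.01,.1,.01],diff_step=1e-4)
print(s.x,np.median(abs(s.fun)),s.cost)
for yaw in(-.1,-.15,-.2,-.25,-.3):
    q=least_squares(lambda p:dist(E,model([p[0],p[1],yaw,p[2]])),[.53,.068,.0495],loss="soft_l1",f_scale=.5,x_scale=[.01,.01,.01],diff_step=1e-4);print(yaw,q.x,q.cost)
p=list(s.x)
if len(sys.argv)>1:p[2]=float(sys.argv[1])
im=cv2.resize(f["pixels"][80:260,260:460],None,fx=4,fy=4,interpolation=2)[:600]
im=cv2.resize(f["pixels"][110:260,260:460],(800,600),interpolation=2)
for q,c in((model(p),(0,0,255)),(model(p,0,.066),(0,255,0)),(model(p,-.09,.066),(255,0,0)),(model(p,.015,.0105),(255,255,0)),(model(p,.0,.0105),(255,0,255))):
    cv2.polylines(im,[np.int32((q-[260,110]+.5)*4)],False,c,1)
cv2.imwrite("pics/rw%s.png"%(sys.argv[1] if len(sys.argv)>1 else ""),im)
E
python3 rimw.py
```

```text
[ 0.53142718  0.06737307 -0.18889822  0.04800111] 0.9059508754013335 24.872529706035085
-0.1 [0.53169389 0.06738536 0.04804295] 29.00391727482828
-0.15 [0.53137836 0.06732363 0.04800353] 25.85515889585805
-0.2 [0.53135519 0.06751909 0.04792547] 26.790179335267975
-0.25 [0.53144473 0.06756884 0.04768531] 29.959582721288424
-0.3 [0.531246   0.06723892 0.04779008] 35.8709630145009
```

View pics/rw.png

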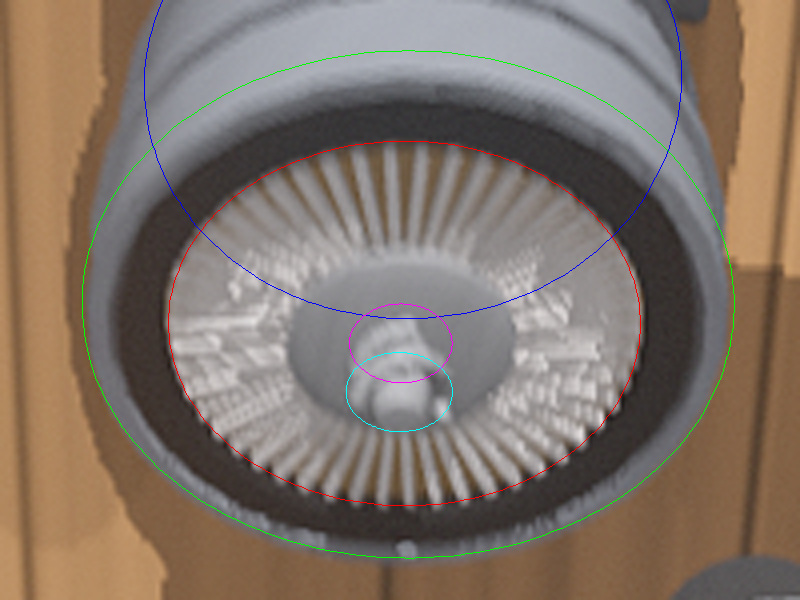

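```bash
python3 -m handwheel '[[-1,0,0,0,0,0],[-1,0,0,0,0,0],[-1,0,0,0,0,0],[-1,0.1,0.5,0,0,0],[-1,0.1,0.8,0,0,0],[-1,0.1,1,0,0,0],[-1,0.1,1,0,0,0],[-1,0.1,1,0,0,0]]'
python3 -m handwheel '[[-0.8,0,0.8,0,0,0],[-0.6,0,0.2,0,0,0],[0,0,0,0,0,0]]'
python3 - <<'E'
from h import *
f=bot.grab_frame("wrist");cv2.imwrite("pics/w2.png",f["pixels"])
np.save("w2.npy",f,allow_pickle=True)
for t in["lid_seat","wingnut"]:
  for r in bot.trace(f,t): print(t,r["score"],r["point"])
E
```

```text
clock: 7.95
position: [0.5113, -0.1522, 0.2706]
tool_rot: [3.141, -0.0, 1.571]
force: [0.1, 0.0, 0.3]
grip_width: 0.0851
clock: 8.32
position: [0.5115, -0.187, 0.2467]
tool_rot: [3.142, 0.0, 1.569]
force: [-1.4, 0.8, 0.4]
grip_width: 0.0856
lid_seat 0.72 [330.3, 224.7]
wingnut 0.59 [331.0, 233.3]
```

View pics/w2.png

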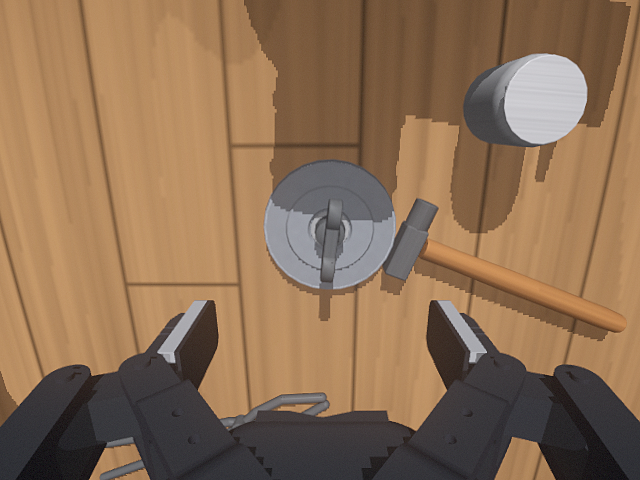

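```bash
cat > lid.py <<'E'
from fit import *
import sys
f=np.load("w2.npy",allow_pickle=True).item()
x,y,yaw=map(float,sys.argv[1:4]);S=5;o=np.array([260,155])
im=cv2.resize(f["pixels"][155:300,260:400],None,fx=4.1,fy=4.1,interpolation=2);S=4.1
def d(P,c): cv2.polylines(im,[np.int32((proj(f,P)-o+.5)*S)],False,c,1)
I=np.eye(3)
d(circ([x,y,0],I,.0735),(255,0,0));d(circ([x,y,.0115],I,.0735),(0,255,0))
u=np.array([np.cos(yaw),np.sin(yaw),0]);v=np.array([-u[1],u[0],0])
for s in(-1,1):
    P=[np.array([x,y,.056])+a*u+s*.00625*v+np.array([0,0,b]) for a,b in((-.042,-.021),(.042,-.021),(.042,.0085),(.035,.0155),(.025,.0085),(-.025,.0085),(-.035,.0155),(-.042,.0085),(-.042,-.021))]
    d(P,(0,0,255) if s>0 else (0,255,255))
cv2.imwrite("pics/lid%s.png"%sys.argv[4],im)
E
python3 - <<'E'
from fit import *
f=np.load("w2.npy",allow_pickle=True).item()
for z in(0.005,.0115):print(onz(f,[329.7,226],z))
a=onz(f,[336,212],.064);b=onz(f,[328.5,270],.064);print(a,b,(a+b)/2,np.arctan2(*(a-b)[1::-1]))
E
python3 lid.py 0.516 -0.2175 1.45 a
```

```text
[ 0.52134844 -0.21787732  0.005     ]
[ 0.5211958  -0.21608397  0.0115    ]
[ 0.52569318 -0.18825484  0.064     ] [ 0.51902416 -0.24569912  0.064     ] [ 0.52235867 -0.21697698  0.064     ] 1.4552181323148852
```

View pics/lida.png

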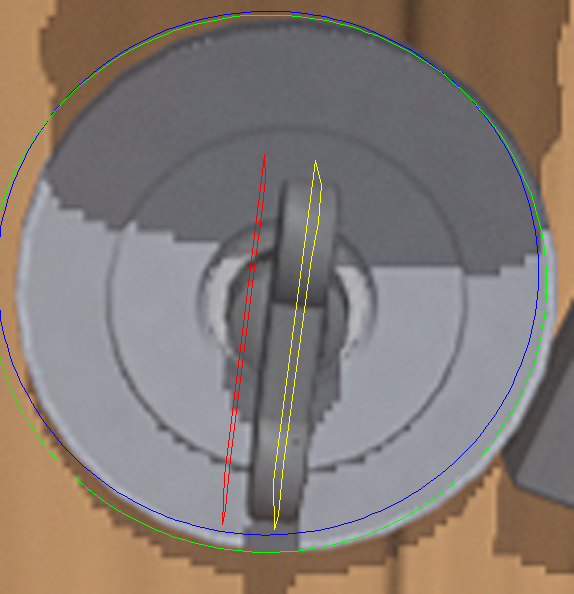

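```bash
python3 lid.py 0.5205 -0.2195 1.455 b
```

```text
(no output)
```

View pics/lidb.png

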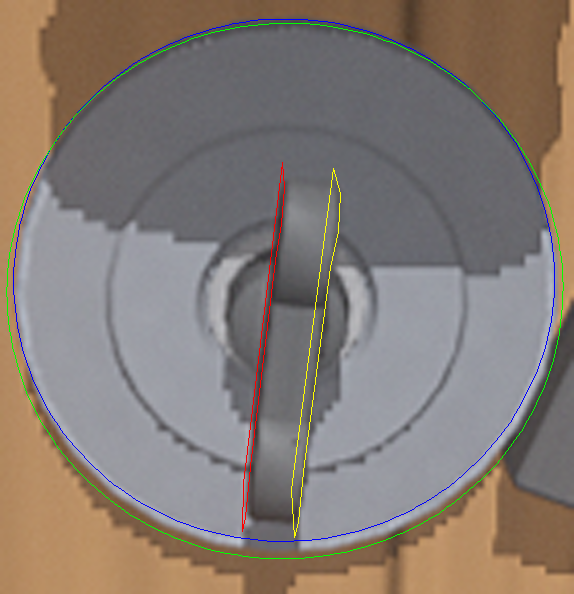

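```bash
python3 -m handwheel '[[-0.65,0.185,1,0,0,0.0185],[-0.6,0.1,1,0,0,0],[0,0,1,0,0,0],[0,0,1,0,0,0],[0,0,1,0,0,0],[0,0,0.8,0,0,0],[0,0,0,0,0,0]]' 0
python3 - <<'E'
from h import *
s=bot.observe();print(s["position"],s["tool_rot"],s["qpos"].round(3),s["grip_width"])
f=bot.grab_frame("wrist");cv2.imwrite("pics/w3.png",f["pixels"])
E
```

```text
clock: 9.35
position: [0.517, -0.2165, 0.1009]
tool_rot: [-3.14, -0.001, 1.456]
force: [0.4, 0.1, 0.5]
grip_width: 0.0428
[ 0.51701024 -0.21647183  0.10088989] [-3.14030648e+00 -5.02385138e-04  1.45550712e+00] [-0.027  0.65   0.456  1.895 -0.429  0.696  0.567] 0.042783902626433744
```

View pics/w3.png

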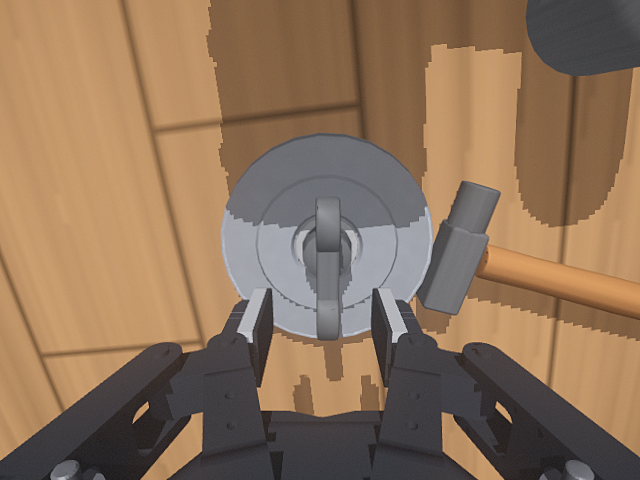

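```bash
python3 -m handwheel '[[-0.1,0.16,0.6,0,0,0],[0,0,0.9,0,0,0],[0,0,0.7,0,0,0],[0,0,0.2,0,0,0]]'
python3 -m handwheel '[[0,0,0,0,0,0],[0,0,0,0,0,0],[0,0,0,0,0,0],[0,0,0,0,0,0]]' 1 60
python3 - <<'E'
from h import *
f=bot.grab_frame("wrist");cv2.imwrite("pics/w4.png",f["pixels"])
E
```

```text
clock: 9.9
position: [0.5205, -0.2203, 0.0404]
tool_rot: [-3.14, -0.0, 1.454]
force: [0.5, 0.1, 0.7]
grip_width: 0.0427
clock: 10.4
position: [0.5204, -0.2204, 0.042]
tool_rot: [-3.141, -0.0, 1.454]
force: [-5.9, 1.2, 5.3]
grip_width: 0.0113
```

View pics/w4.png

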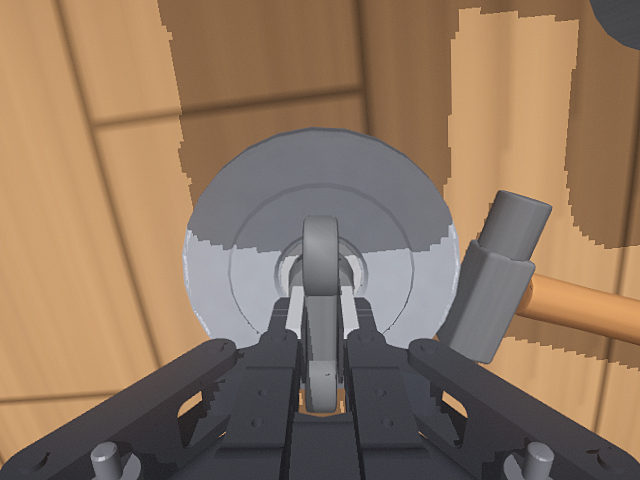

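```bash
cat > to.py <<'E'
from h import *
import sys
from scipy.spatial.transform import Rotation as Ro
from fit import rot
C=np.array([.5314,.068,.227]);YAW=-.19
def target(along,theta):
    Rr=rot(YAW);z=Rr[:,2];x=np.cos(theta)*Rr[:,0]+np.sin(theta)*Rr[:,1]
    return C+along*z,np.stack([x,np.cross(-z,x),-z],1)
def show(along,theta,p=None):
    s=bot.observe();R=Ro.from_euler("xyz",s["tool_rot"]).as_matrix();P=np.array(s["position"])
    T,R1=target(along,theta)
    if p is not None:T=np.array(p)
    rv=Ro.from_matrix(R.T@R1).as_rotvec()
    Rr=rot(YAW)
    print("clock",s["clock"],"shift units(tool now)",np.round(R.T@(T-P)/.025,3),"after turn",np.round(R1.T@(T-P)/.025,3),"rot frac",np.round(rv/2/np.pi,4),"deg",np.degrees(np.linalg.norm(rv)).round(2))
    print("in rim frame TCP mm",np.round(Rr.T@(P-C)*1000,2),"theta",round(float(np.arctan2(*(Rr.T@R[:,0])[1::-1])),3),"z ang",np.round(Rr.T@R[:,2],4))
    print("F rim",np.round(Rr.T@np.array(s["force"]),1),"M",np.round(Rr.T@np.array(s["moment"]),2),"q",np.round(s["qpos"],2),"w",round(float(s["grip_width"]),4))
if __name__=="__main__": show(float(sys.argv[1]),float(sys.argv[2]))
E
python3 -m handwheel '[[0,0,-0.3,0,0,0],[0,0,-0.5,0,0,0],[0,0,-0.8,0,0,0],[0,0,-1,0,0,0],[0,0,-1,0,0,0],[0,0,-1,0,0,0],[0.2,0,-1,0,0,0],[0.7,-0.1,-1,0,0,0]]'
python3 to.py .094 3.3
```

```text
clock: 11.45
position: [0.5208, -0.1981, 0.208]
tool_rot: [3.141, 0.0, 1.453]
force: [0.5, 0.2, -6.7]
grip_width: 0.0111
clock 11.45 shift units(tool now) [ 8.745 -0.962 -4.021] after turn [0.076 9.635 0.849] rot frac [-0.0732  0.0582 -0.257 ] deg 98.46
in rim frame TCP mm [  39.89 -237.57  115.23] theta 1.654 z ang [ 0.001  -0.5003 -0.8658]
F rim [ 0.5 -3.1 -5.9] M [-0.03 -0.09  0.09] q [-0.14  0.5   0.56  1.83 -0.33  0.91  0.45] w 0.0111
```

```bash
python3 -m handwheel '[[1,-0.1,-1,0,0,0],[1,-0.1,-1,0,0,0],[1,-0.1,-1,0,0,0],[1,-0.1,-1,0,0,0],[1,-0.1,-1,0,0,0],[1,-0.1,-0.8,0,0,0],[0.5,-0.1,-0.3,0,0,0]]'
python3 to.py .11 3.3
```

```text
clock: 12.32
position: [0.5225, -0.0331, 0.3602]
tool_rot: [3.14, -0.001, 1.456]
force: [-0.5, -0.3, -6.2]
grip_width: 0.0113
clock 12.325 shift units(tool now) [ 1.864 -0.276  1.517] after turn [0.276 0.889 2.233] rot frac [-0.073   0.058  -0.2566] deg 98.29
in rim frame TCP mm [ 10.32 -20.87 165.82] theta 1.657 z ang [ 0.0015 -0.4991 -0.8666]
F rim [-0.5 -3.5 -5.1] M [ 0.01  0.06 -0.  ] q [-0.53  0.27  0.62  1.71 -0.17  1.21  0.01] w 0.0113
```

```bash
python3 -m handwheel '[[0,0,0,-0.0073,0.0058,-0.0257],[0,0,0,-0.0073,0.0058,-0.0257],[0,0,0,-0.0073,0.0058,-0.0257],[0,0,0,-0.0073,0.0058,-0.0257],[0,0,0,-0.0073,0.0058,-0.0257],[0,0,0,-0.0073,0.0058,-0.0257],[0,0,0,-0.0073,0.0058,-0.0257],[0,0,0,-0.0073,0.0058,-0.0257]]'
python3 to.py .11 3.3
```

```text
clock: 13.32
position: [0.5218, -0.035, 0.3586]
tool_rot: [2.704, -0.005, 2.774]
force: [0.4, 0.4, -5.6]
grip_width: 0.011
clock 13.325 shift units(tool now) [0.728 1.031 2.09 ] after turn [0.249 0.987 2.219] rot frac [-0.0146  0.0113 -0.0506] deg 19.39
in rim frame TCP mm [ 10.04 -23.39 165.47] theta 2.985 z ang [ 0.0706 -0.0914 -0.9933]
F rim [ 0.3 -2.4 -5. ] M [-1.06  0.2  -0.05] q [-0.1   0.23  0.39  1.81 -0.58  1.15  1.73] w 0.011
```

```bash
python3 -m handwheel '[[0,0,0,-0.0073,0.0056,-0.0253],[0,0,0,-0.0073,0.0056,-0.0253],[0.12,0.5,0.6,0,0,0],[0.12,0.49,0.6,0,0,0],[0,0,0,0,0,0]]'
python3 to.py .11 3.3
python3 - <<'E'
from h import *
a=bot.grab_frame("wrist");cv2.imwrite("pics/w5.png",a["pixels"]);np.save("w5.npy",a,allow_pickle=True)
f=bot.grab_frame("top");g=bot.grab_frame("scene")
np.save("t5.npy",f,allow_pickle=True);np.save("s5.npy",g,allow_pickle=True)
cv2.imwrite("pics/c5.png",np.hstack([cv2.resize(f["pixels"][190:310,135:255],(400,400),interpolation=2),cv2.resize(g["pixels"][60:220,360:520],(400,400),interpolation=2)]))
E
```

```text
clock: 13.95
position: [0.5188, 0.0046, 0.344]
tool_rot: [2.624, 0.076, 3.086]
force: [0.0, -0.2, -5.7]
grip_width: 0.0113
clock 13.95 shift units(tool now) [-0.002 -0.1    0.948] after turn [-0.001 -0.101  0.948] rot frac [-0.0001 -0.0001 -0.0006] deg 0.22
in rim frame TCP mm [ -0.42   2.49 133.7 ] theta -2.987 z ang [-6.e-04 -1.e-03 -1.e+00]
F rim [ 0.  -3.1 -4.9] M [-1.37  0.01  0.01] q [-0.05  0.28  0.31  1.82 -0.66  1.18  2.08] w 0.0113
```

View pics/w5.png

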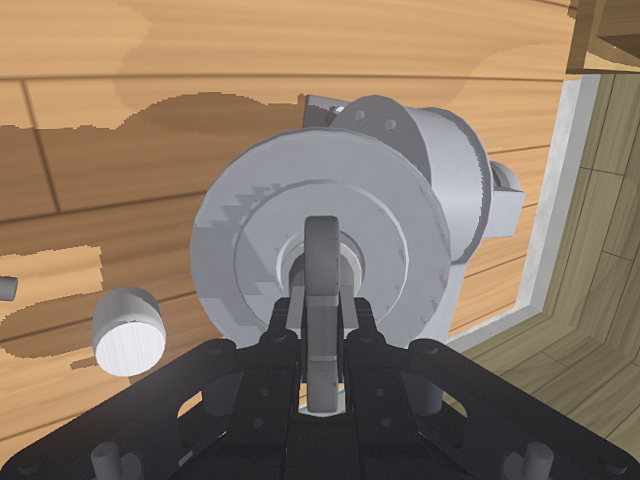

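View pics/c5.png

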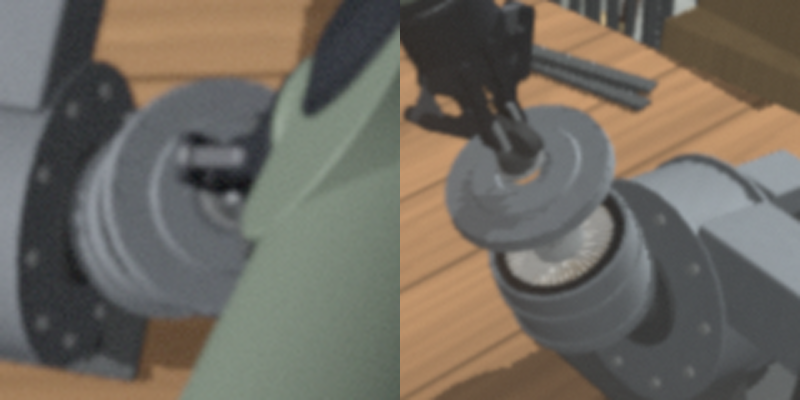

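```bash
cat > ov5.py <<'E'
from fit import *
from to import *
import sys
tag=sys.argv[1];al=float(sys.argv[2]);dx,dy=map(float,sys.argv[3:5])
Rr=rot(YAW);vis=[]
for n,(c,w) in (("w%s"%tag,((320,290),160)),("s%s"%tag,((435,150),80))):
    f=np.load(n+".npy",allow_pickle=True).item()
    x0,y0=c[0]-w,c[1]-w
    im=f["pixels"][max(y0,0):c[1]+w,x0:c[0]+w];S=400/(2*w);im=cv2.resize(im,None,fx=S,fy=S,interpolation=2)
    for h,r,col in((al+.0015,.0735,(0,255,0)),(al-.01,.0735,(255,0,0)),(0,.066,(0,0,255)),(al+.0015+.0,.0165,(255,255,0))):
        o=C+Rr@np.array([dx,dy,0])if col!=(0,0,255) else C
        cv2.polylines(im,[np.int32((proj(f,circ(o,Rr,r,h=h))-[x0,max(y0,0)]+.5)*S)],False,col,1)
    vis.append(cv2.copyMakeBorder(im,0,max(0,400-im.shape[0]),0,0,0)[:400])
cv2.imwrite("pics/ov%s.png"%(tag+sys.argv[5]),np.hstack(vis))
E
python3 ov5.py 5 .0897 0 .0025 a
```

```text
(no output)
```

View pics/ov5a.png

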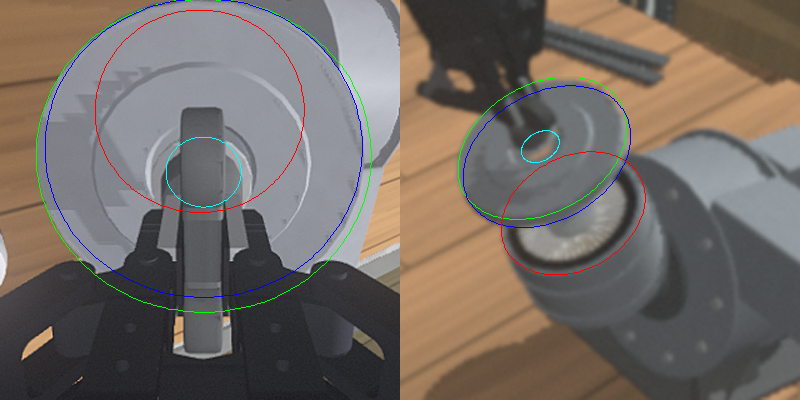

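```bash
python3 -m handwheel '[[-0.04,-0.08,0.7,0,0,0],[0,0,0.9,0,0,0],[0,0,0.7,0,0,0],[0,0,0.3,0,0,0],[0,0,0,0,0,0]]'
python3 to.py .044 3.3
python3 - <<'E'
from h import *
a=bot.grab_frame("wrist");cv2.imwrite("pics/w6.png",a["pixels"]);np.save("w6.npy",a,allow_pickle=True)
g=bot.grab_frame("scene")
np.save("s6.npy",g,allow_pickle=True)
E
python3 ov5.py 6 .024 0.001 .0005 a
```

```text
clock: 14.72
position: [0.5268, 0.0324, 0.287]
tool_rot: [2.624, 0.077, 3.085]
force: [-0.5, -0.0, -5.3]
grip_width: 0.0111
clock 14.725 shift units(tool now) [0.08  0.056 1.035] after turn [0.079 0.055 1.035] rot frac [-0.0002  0.0001 -0.0007] deg 0.28
in rim frame TCP mm [ 2.16 -1.04 69.88] theta -2.988 z ang [ 0.001  -0.0012 -1.    ]
F rim [-0.4 -2.8 -4.6] M [-1.25 -0.03  0.01] q [-0.08  0.34  0.27  1.89 -0.72  1.05  2.13] w 0.0111
```

View pics/ov6a.png

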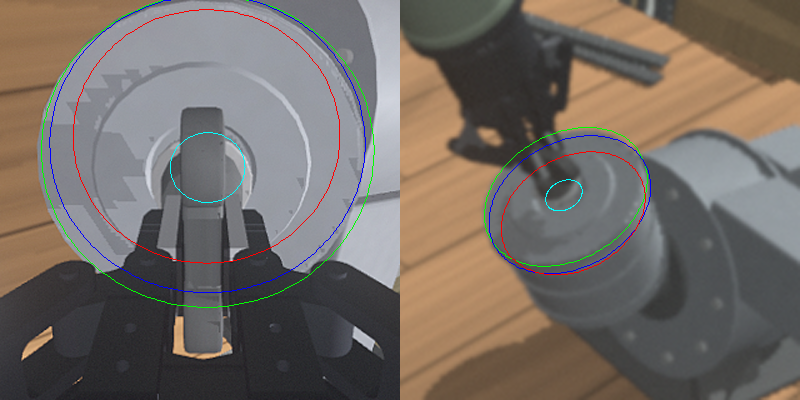

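```bash
python3 -m handwheel '[[0.04,0.067,0.1,0,0,0],[0,0,0.2,0,0,0],[0,0,0.2,0,0,0],[0,0,0,0,0,0]]'
python3 to.py .044 3.3
```

```text
clock: 15.32
position: [0.5268, 0.0403, 0.2768]
tool_rot: [2.624, 0.077, 3.085]
force: [0.2, -1.1, -5.6]
grip_width: 0.0114
clock 15.325 shift units(tool now) [ 0.033 -0.017  0.527] after turn [ 0.033 -0.017  0.527] rot frac [-0.0002  0.0001 -0.0007] deg 0.27
in rim frame TCP mm [ 0.74  0.55 57.18] theta -2.988 z ang [ 7.0e-04 -1.2e-03 -1.0e+00]
F rim [ 0.4 -3.8 -4.3] M [-1.29 -0.01 -0.01] q [-0.08  0.35  0.27  1.91 -0.74  1.02  2.13] w 0.0114
```

```bash
python3 -m handwheel '[[0,0,0.16,0,0,0],[0,0,0.16,0,0,0],[0,0,0,0,0,0]]'
python3 to.py .044 3.3
python3 -m handwheel '[[0,0,0.12,0,0,0],[0,0,0.08,0,0,0],[0,0,0,0,0,0]]'
python3 to.py .044 3.3
```

```text
clock: 15.7
position: [0.5276, 0.0441, 0.27]
tool_rot: [2.624, 0.077, 3.085]
force: [0.0, -0.4, -6.1]
grip_width: 0.0113
clock 15.7 shift units(tool now) [ 0.036 -0.017  0.213] after turn [ 0.036 -0.017  0.213] rot frac [-0.0002  0.0001 -0.0007] deg 0.27
in rim frame TCP mm [ 0.82  0.55 49.32] theta -2.988 z ang [ 9.0e-04 -1.1e-03 -1.0e+00]
F rim [ 0.1 -3.4 -5.1] M [-1.23  0.02 -0.01] q [-0.09  0.35  0.26  1.92 -0.75  1.01  2.14] w 0.0113
clock: 16.08
position: [0.5284, 0.0462, 0.266]
tool_rot: [2.625, 0.078, 3.084]
force: [-0.0, -2.8, -3.6]
grip_width: 0.0111
clock 16.075 shift units(tool now) [ 0.048 -0.01   0.03 ] after turn [ 0.048 -0.01   0.03 ] rot frac [-0.0002  0.0003 -0.0007] deg 0.29
in rim frame TCP mm [ 1.15  0.43 44.75] theta -2.988 z ang [ 0.0019 -0.0012 -1.    ]
F rim [ 0.5 -4.2 -1.7] M [-1.33 -0.01 -0.01] q [-0.09  0.36  0.26  1.92 -0.75  1.    2.15] w 0.0111
```

```bash
python3 -m handwheel '[[0,0,0.08,0,0,0],[0,0,0,0,0,0]]'
python3 to.py .044 3.3
python3 - <<'E'
from h import *
a=bot.grab_frame("wrist");cv2.imwrite("pics/w7.png",a["pixels"]);np.save("w7.npy",a,allow_pickle=True)
g=bot.grab_frame("scene")
np.save("s7.npy",g,allow_pickle=True)
E
python3 ov5.py 7 .0 0. .0 a
```

```text
clock: 16.32
position: [0.5286, 0.0472, 0.2642]
tool_rot: [2.625, 0.078, 3.084]
force: [0.8, -2.8, -4.2]
grip_width: 0.0109
clock 16.325 shift units(tool now) [ 0.047 -0.011 -0.053] after turn [ 0.047 -0.011 -0.053] rot frac [-0.0002  0.0003 -0.0007] deg 0.29
in rim frame TCP mm [ 1.13  0.45 42.66] theta -2.988 z ang [ 0.0018 -0.0012 -1.    ]
F rim [ 1.3 -4.4 -2.4] M [-1.43 -0.13  0.07] q [-0.09  0.36  0.26  1.92 -0.75  0.99  2.15] w 0.0109
```

View pics/ov7a.png

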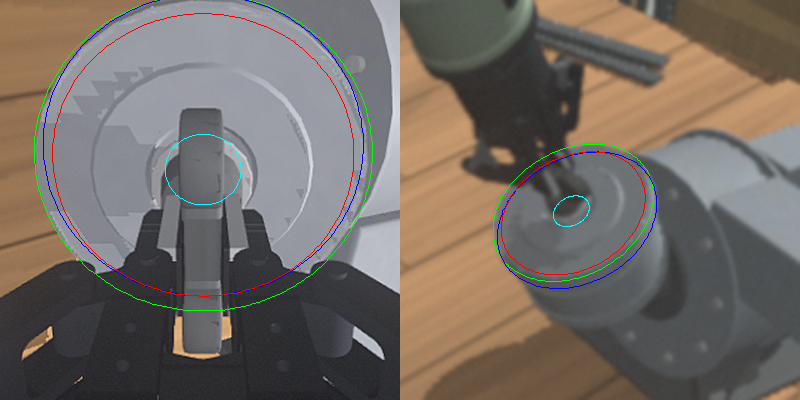

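```bash
python3 -m handwheel '[[0.02,0,0.06,0,0,0],[0.02,0,0,0,0,0.015],[0,0,0.02,0,0,0.025],[0,0,0.02,0,0,0.025],[0,0,0,0,0,0]]'
python3 to.py .044 2.9
```

```text
clock: 17.05
position: [0.5282, 0.0483, 0.2624]
tool_rot: [2.633, -0.124, 2.727]
force: [1.0, -6.4, 2.8]
grip_width: 0.0113
clock 17.05 shift units(tool now) [ 0.017 -0.024 -0.134] after turn [ 0.018 -0.023 -0.134] rot frac [-0.0001  0.0005 -0.0023] deg 0.83
in rim frame TCP mm [ 0.57  0.46 40.64] theta 2.886 z ang [ 0.003  -0.0012 -1.    ]
F rim [ 2.2 -3.8  5.5] M [-1.32 -0.37  0.02] q [-0.15  0.37  0.33  1.93 -0.78  1.01  1.77] w 0.0113
```

```bash
python3 -m handwheel '[[0.01,-0.01,0.018,0,0,0.025],[0.01,-0.01,0.018,0,0,0.025],[0,0,0.018,0,0,0.025],[0,0,0.018,0,0,0.025],[0,0,0,0,0,0]]'
python3 to.py .044 2.26
```

```text
clock: 17.68
position: [0.5282, 0.0482, 0.261]
tool_rot: [2.789, -0.393, 2.137]
force: [1.2, -10.5, 6.4]
grip_width: 0.0113
clock 17.675 shift units(tool now) [ 0.027 -0.009 -0.181] after turn [ 0.028 -0.01  -0.181] rot frac [ 0.0004  0.0007 -0.0004] deg 0.34
in rim frame TCP mm [ 0.64 -0.39 39.47] theta 2.257 z ang [ 0.0049 -0.0019 -1.    ]
F rim [ 3.2 -5.6 10.6] M [-1.95 -0.79  0.02] q [-0.24  0.38  0.45  1.94 -0.83  1.03  1.18] w 0.0113
```

```bash
python3 -m handwheel '[[0.01,-0.01,0.014,0,0,0.025],[0.01,0,0.014,0,0,0.025],[0,0,0.014,0,0,0.025],[0,0,0.014,0,0,0.025],[0,0,0,0,0,0]]'
python3 to.py .044 1.63
python3 - <<'E'
from h import *
a=bot.grab_frame("wrist");cv2.imwrite("pics/w8.png",a["pixels"])
E
```

```text
clock: 18.3
position: [0.5274, 0.0485, 0.2592]
tool_rot: [3.105, -0.519, 1.447]
force: [-0.4, -14.9, 2.3]
grip_width: 0.0114
clock 18.3 shift units(tool now) [ 0.043  0.012 -0.246] after turn [ 0.044  0.011 -0.246] rot frac [ 0.0006  0.0006 -0.0003] deg 0.32
in rim frame TCP mm [-0.21 -1.11 37.84] theta 1.628 z ang [ 0.0042 -0.0033 -1.    ]
F rim [  2.5 -11.6   9.3] M [-3.29 -0.51 -0.01] q [-0.32  0.41  0.57  1.94 -0.87  1.06  0.6 ] w 0.0114
```

View pics/w8.png

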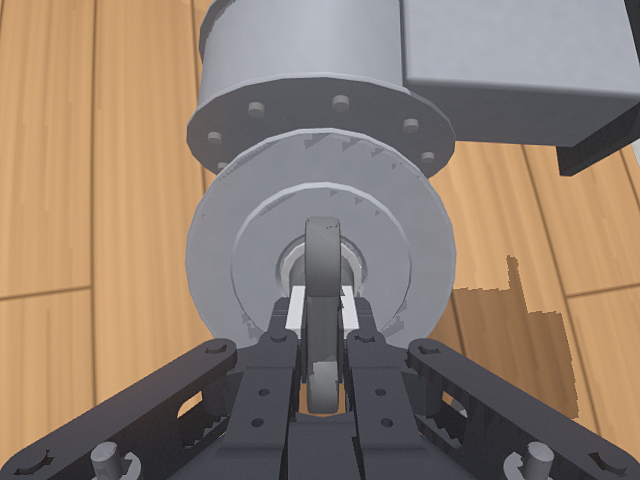

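```bash
python3 -m handwheel '[[-0.06,0,0.012,0,0,0.02],[0,0,0.018,0,0,0.025],[0,0,0.018,0,0,0.025],[0,0,0.018,0,0,0.025],[0,0,0,0,0,0]]'
python3 to.py .044 1.0
```

```text
clock: 18.98
position: [0.5271, 0.0489, 0.2573]
tool_rot: [-2.857, -0.443, 0.776]
force: [-3.3, -10.8, 6.2]
grip_width: 0.0112
clock 18.975 shift units(tool now) [ 0.074 -0.017 -0.318] after turn [ 0.073 -0.02  -0.318] rot frac [0.0006 0.     0.0051] deg 1.83
in rim frame TCP mm [-0.56 -1.81 36.05] theta 1.032 z ang [ 0.003 -0.002 -1.   ]
F rim [-1.2 -6.6 11. ] M [-2.06  0.23 -0.05] q [-0.4   0.44  0.68  1.95 -0.92  1.1   0.05] w 0.0112
```

```bash
python3 -m handwheel '[[0,-0.01,0.017,0,0,0.025],[0,-0.01,0.017,0,0,0.025],[0,-0.01,0.017,0,0,0.025],[0,-0.01,0.017,0,0,0.025],[0,-0.01,0.017,0,0,0.025],[0,0,0,0,0,0]]'
python3 to.py .044 0.2
```

```text
clock: 19.73
position: [0.5265, 0.051, 0.2557]
tool_rot: [-2.634, -0.124, 0.024]
force: [-2.8, -9.2, 5.1]
grip_width: 0.0112
clock 19.725 shift units(tool now) [ 0.07  -0.017 -0.414] after turn [ 0.068 -0.021 -0.414] rot frac [ 0.0004 -0.0003  0.0074] deg 2.67
in rim frame TCP mm [-1.57 -0.85 33.66] theta 0.247 z ang [ 0.0024 -0.0021 -1.    ]
F rim [-1.  -5.8  9.2] M [-2.15  0.47 -0.06] q [-0.51  0.48  0.83  1.96 -0.99  1.16 -0.67] w 0.0112
```

```bash
python3 -m handwheel '[[0,-0.01,0.017,0,0,0.025],[0,-0.01,0.012,0,0,0.025],[0,-0.01,0.006,0,0,0.025],[0,-0.01,0.006,0,0,0.025],[0,0,0,0,0,0]]'
python3 to.py .044 -0.4
```

```text
clock: 20.35
position: [0.5267, 0.0522, 0.2554]
tool_rot: [-2.651, 0.185, -0.526]
force: [-5.0, -11.4, 8.2]
grip_width: 0.0116
clock 20.35 shift units(tool now) [ 0.064 -0.023 -0.447] after turn [ 0.062 -0.024 -0.448] rot frac [ 0.0002 -0.0005  0.0029] deg 1.05
in rim frame TCP mm [-1.66  0.04 32.81] theta -0.382 z ang [ 0.0023 -0.002  -1.    ]
F rim [-2.8 -6.4 13.2] M [-2.08  0.85 -0.04] q [-0.58  0.54  0.96  1.96 -1.04  1.22 -1.25] w 0.0116
```

```bash
python3 -m handwheel '[[0,-0.007,0,0,0,0.017],[0,-0.007,0,0,0,0.017],[0,-0.007,0,0,0,0.017],[0,0,0,0,0,0]]'
python3 to.py .044 -0.8
python3 -m handwheel '[[0,-0.004,0,0,0,0.012],[0,-0.004,0,0,0,0.012],[0,0,0,0,0,0]]'
python3 to.py .044 -0.9
```

```text
clock: 20.85
position: [0.5268, 0.0527, 0.2554]
tool_rot: [-2.727, 0.326, -0.823]
force: [-5.4, -9.3, 5.0]
grip_width: 0.0112
clock 20.85 shift units(tool now) [ 0.063 -0.027 -0.457] after turn [ 0.059 -0.033 -0.457] rot frac [ 0.     -0.0004  0.0157] deg 5.64
in rim frame TCP mm [-1.62  0.49 32.57] theta -0.702 z ang [ 0.0018 -0.0021 -1.    ]
F rim [-3.5 -6.3  9.4] M [-2.15  0.71 -0.03] q [-0.61  0.57  1.02  1.96 -1.07  1.26 -1.54] w 0.0112
clock: 21.22
position: [0.5269, 0.0529, 0.2553]
tool_rot: [-2.779, 0.383, -0.971]
force: [-4.5, -9.3, 1.6]
grip_width: 0.0111
clock 21.225 shift units(tool now) [ 0.06  -0.032 -0.464] after turn [ 0.057 -0.035 -0.464] rot frac [ 0.     -0.0004  0.0077] deg 2.77
in rim frame TCP mm [-1.57  0.59 32.39] theta -0.852 z ang [ 0.0016 -0.0023 -1.    ]
F rim [-2.6 -7.8  6.3] M [-2.35  0.65  0.07] q [-0.63  0.58  1.05  1.96 -1.09  1.28 -1.68] w 0.0111
```

```bash
python3 -m handwheel '[[0,-0.002,0,0,0,0.012],[0,-0.002,0,0,0,0.01],[0,0,0,0,0,0]]'
python3 to.py .044 -1.1
python3 -m handwheel '[[0,-0.002,0,0,0,0.01],[0,0,0,0,0,0]]'
python3 to.py .044 -1.1
```

```text
clock: 21.6
position: [0.5271, 0.0531, 0.2553]
tool_rot: [-2.835, 0.429, -1.113]
force: [-1.3, -6.9, -0.2]
grip_width: 0.0113
clock 21.6 shift units(tool now) [ 0.06  -0.029 -0.471] after turn [ 0.055 -0.035 -0.471] rot frac [-0.     -0.0004  0.0176] deg 6.33
in rim frame TCP mm [-1.41  0.82 32.23] theta -0.99 z ang [ 0.0015 -0.0022 -1.    ]
F rim [ 0.  -6.2  3.4] M [-2.21  0.28  0.16] q [-0.64  0.6   1.07  1.96 -1.1   1.3  -1.8 ] w 0.0113
clock: 21.85
position: [0.5272, 0.0532, 0.2553]
tool_rot: [-2.863, 0.447, -1.179]
force: [-1.0, -6.2, -2.3]
grip_width: 0.0113
clock 21.85 shift units(tool now) [ 0.06  -0.03  -0.474] after turn [ 0.057 -0.033 -0.474] rot frac [-0.     -0.0004  0.0076] deg 2.75
in rim frame TCP mm [-1.38  0.9  32.14] theta -1.052 z ang [ 0.0014 -0.0022 -1.    ]
F rim [ 0.2 -6.6  1.1] M [-2.27  0.17  0.37] q [-0.64  0.61  1.09  1.96 -1.1   1.31 -1.86] w 0.0113
```

```bash
python3 -m handwheel '[[0,0,0,0,0,0],[0,0,0,0,0,0],[0,0,0,0,0,0]]' 0
python3 to.py .044 -1.1
python3 -m handwheel '[[0,0,-0.5,0,0,0],[0,0,-1,0,0,0],[0,0,-1,0,0,0],[0,0,-1,0,0,0],[0,0,-1,0,0,0],[0,0,0,0,0,0]]'
python3 - <<'E'
from h import *
a=bot.grab_frame("wrist");cv2.imwrite("pics/w9.png",a["pixels"]);np.save("w9.npy",a,allow_pickle=True)
g=bot.grab_frame("scene");np.save("s9.npy",g,allow_pickle=True);cv2.imwrite("pics/s9.png",g["pixels"])
E
python3 ov5.py 9 0 0 0 a
```

```text
clock: 22.22
position: [0.5273, 0.0539, 0.2556]
tool_rot: [-2.862, 0.448, -1.178]
force: [0.2, -0.7, 0.1]
grip_width: 0.043
clock 22.225 shift units(tool now) [ 0.085 -0.014 -0.476] after turn [ 0.084 -0.018 -0.476] rot frac [-0.0001 -0.0002  0.0077] deg 2.76
in rim frame TCP mm [-1.35  1.68 32.11] theta -1.052 z ang [ 1.4e-03 -6.0e-04 -1.0e+00]
F rim [ 0.3 -0.5  0.4] M [-0.55 -0.05  0.02] q [-0.64  0.61  1.09  1.96 -1.1   1.31 -1.86] w 0.043
clock: 22.98
position: [0.5168, -0.0029, 0.355]
tool_rot: [-2.86, 0.447, -1.179]
force: [-0.5, 0.0, -0.6]
grip_width: 0.0429
```

View pics/w9.png

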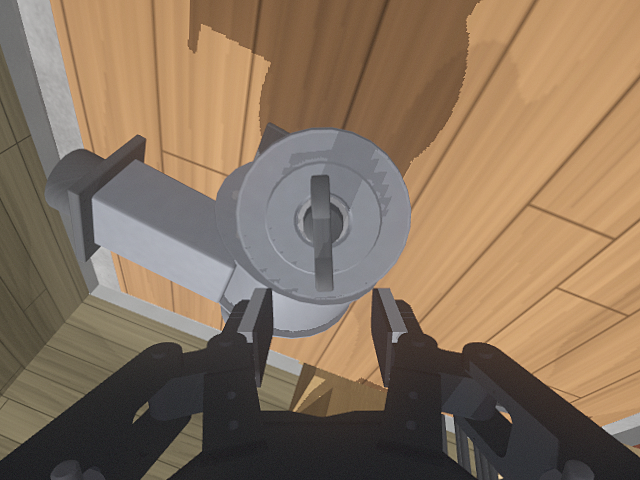

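View pics/ov9a.png

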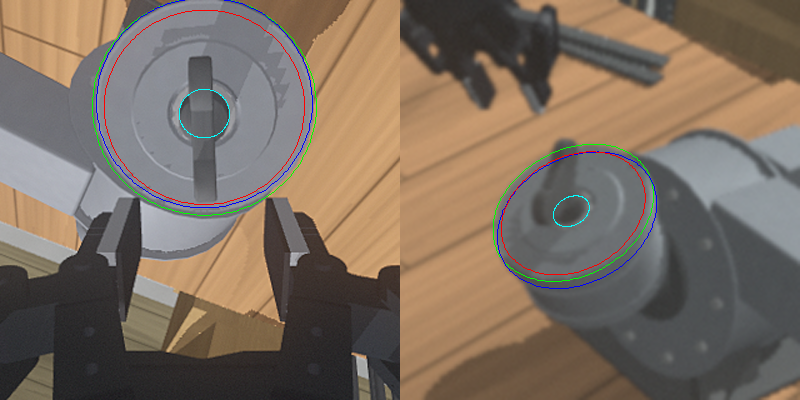

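Run:
```python
from h import *
f=bot.grab_frame("top")
for n in["tin","hammer","tongs"]:
    r=bot.trace(f,n);print(n,[x["point"] for x in r[:1]])
bot.job_done();print(bot.observe()["clock"])
```

```text
tin []
hammer [[349.6, 181.8]]
tongs [[438.2, 338.5]]
the job is handed in; nothing more can be done
the job is handed in; nothing more can be done
```

I seated the cover on the leaning canister and tightened its wing nut clockwise in one turn of about 4.3 rad. I then released it, backed off about 110 mm and handed the job in at roughly 23 s; no verdict is reported.

**Thread and tightness:** The nut went down about 2.8 mm per rad, as a properly engaged thread should. It ended about 4.2 rad past the thread entry, with torque rising from 0 to about 0.37 N m and the nut pulling itself down. I did not regrip the nut to test the clamping again, so the 8 N pull is inferred from that torque.

**Cover position:** After release, the wrist picture shows the cover flat and centred on the rim to within about 1–2 mm. The scene camera puts it about 1 pixel (3 mm) lower. That camera was off the same way before the cover was there, so I take it as calibration bias.

**Bystanders:**
- **Overall:** The wrist force stayed under about 20 N in every reading, and no picture showed the arm touching the hammer, tongs or tin.
- **Tin:** The last check from the top camera did not find it.
- **Hammer:** The reported point differed from the start picture by about 24 pixels. I put this down to how much of the hammer was visible, but did not look at that picture to confirm it.
- **Tongs:** They were about where they started, within about 5 pixels.

**Mistake:** My first move command was refused because of a typing slip. The next one therefore ran in the old tool orientation, away from the blower. It touched nothing and cost about a second.

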